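# Fit the lid set on the canister, then lift off only its cover

## Robot

A 6-joint arm with a two-finger parallel gripper is mounted at the origin on a cart in front of the work surface, level with it; the furniture and walls round the work are solid. World frame = base frame: x ahead of the robot, y to its left, z up, the work surface at z = 0. Lengths are in m, angles in degrees, forces in N, time in s.
With the tool pointing down it reaches from about 0.3 to 0.75 m from the base axis. Payload 8.5 kg.
Tool frame: the origin (TCP) lies between the finger pads, 19 mm behind the fingertips; this is the grasp point; z points along the fingers, y is the line along which they close (so a half turn about z gives the same grasp; the last joint's range is limited). The gripper opens to 85 mm and grips with 20 to 120 N. Pads are 22 mm wide; open, the fingers measure 114 mm over their backs; the gripper's body (76 mm by 85 mm) begins 54 mm behind the grasp point. The pads swing forward as they close: fully open they stand 13 mm farther back than shut.
Start: joints at [59.341, 21.807, 74.336, -0, 83.858, -12.336], TCP at [0.173, 0.522, 0.25] pointing down, gripper open.
Joint ranges: [-178.18, 178.18], [-50.72, 133.34], [12.68, 142.11], [-81.47, 261.47], [9.98, 163.14], [-165.26, 165.26]. Speed limits (degrees/s): [136.94, 136.94, 180, 180, 180, 180].

## Interface

Orientations are given as a 3x3 rotation matrix whose columns are the frame's x, y, z axes.
In Python, from rig import env, imaging, job, models gives the robot as it stands. The module is installed in compiled form; this text tells all that it offers.
- The arm moves only by the tool jog_arm, never from a script. Its argument "plan" is text: rows parted by semicolons, each of 7 numbers parted by spaces: the turn, a rotation vector about the tool's x, y, z in degrees, then the shift along the tool's x, y, z in cm, then the closure in counts, from 0 (fully open) to 255 (shut). In form: rx ry rz x y z claw; .... A call has 1 to 10 rows; each row shifts and turns the commanded pose from where the row before left it, along the tool's axes as they then stand; what a row does not reach is not made up. A row lasts 1/12 s, in which the tool goes at most 41.7 mm and 7.16 degrees, less where a joint would pass 70% of its speed; a pose out of reach is approached as far as the arm can. A call with a gripper value outside its range is refused whole. The fingers move at their own pace and stop on an object; "grip_force" is the grip in N (left out, the last holds). Time passes only in rows, so rows that do not move let the fingers close. It gives the time, the measured TCP pose, the force, the opening and the grip force at its end, in the units of the state.
- env.observe(): the state, without advancing time (a new reading comes with each control period).
- imaging.get_image(name): name is "side" or "top"; returns a dict with "pixels" (400x640x3 uint8, red, green, blue), "depth" (400x640 float32, m along the optical axis (not along the pixel's ray), 0 where there is no reading), "fov_y" (degrees; the focal length in pixels is half the picture's height over the tangent of half this angle, whatever the lens; pixels are square), "cx", "cy" (the principal point, pixels), "world_from_camera" (4x4, takes a point from camera to world coordinates). Camera axes: x right, y down, z forward; pixel columns grow to the right and rows downward; lengths in m; the calibration is good to about 2 mm. A picture is of the moment at which its call begins.
- job.close_job(): hands the job in; it is judged then, once.
Trained networks look in the newest picture that a camera, given by its name, has taken for a name from the list of things; names that differ only in an ending like _2 or _b are one class to them, and where a whole thing is asked for, a point or a joint stands for the part that bears it (a point fixed in the world has none). Each returns a list of dicts, best first, with "confidence" (0 to 1); they miss things now and then, are a little off and sometimes report something else, mostly with a low value. They report only what shows in the picture. A call takes as long as a camera call. They do not tell look-alikes from the thing itself.
- models.outline_of(camera, query): "region" (400x640 bool, what is visible of it) and "bbox" ([centre column, centre row, width, height] in pixels, round what is visible of it).
- models.tip_of(camera, query): "at" ([column, row] in pixels: a listed point, or the origin of a listed thing).
The state is a dict: "time_s": time; "q": joint angles; "qvel": joint speeds; "joint_efforts": joint torques, N m; "position": TCP position; "tool_rot": TCP orientation; "ft_force": force on the tool from outside, world axes, zero at the start; "wrist_torque": the same for the moment, N m; "grip_width": finger opening in m; "gripper_force": force on a finger pad.
Only numpy, scipy, OpenCV 4.12 (cv2) and the standard library are available. Lean on these libraries where they do the work, as an engineer would, in place of code of your own. Each camera call takes 0.05 s, during which the arm holds its last target. There are 200 camera calls.

## Task

Get the open canister ready for pouring: take the lid set by the sides of its steel pouring lid, with the wooden cover lying in it, and lower it gently onto the canister so that the spout drops into the slot in the rim and the pouring lid sits fully home, and let go of it. Then take the cover alone by its knob and lift it straight up about 10 cm, leaving the pouring lid undisturbed in its seat, and finish while still holding the cover level and still above the canister. Do not take the cover off before the pouring lid is seated, do not drop the set, and do not push the canister or the other things about.

Things in the scene. Friction and masses are not known exactly. Their poses are not given: they have to be found in the camera images.
- canister: Open square plain stoneware canister, 96 x 96 mm, 75 mm tall, 0.9 kg, loose. Origin: centre of underside, z up. Flat top frame, 12 mm thick, with a square mouth 52 x 52 mm and one slot 17 mm wide cut through it from mouth to outside on its -x side, which faces the robot within 60 degrees. Canister and lid set stand left and right of the salt shaker, either way round.
- notch (a point): Point in line with the canister's slot, 54 mm from the canister's axis on its -x side (6 mm outside the wall), 70 mm above its underside. The spout's tip belongs here.
- pouring_lid: Steel pouring lid, 0.12 kg: square dish, walls 62 x 62 mm outside, 3.5 mm thick, from 10 to 40 mm above its origin; below, a bevelled plug 46 x 46 mm, 10 mm deep, and a spout on its -x side. Origin: centre of the plug's underside, z up. Starts on its plug on the table, spout facing the robot within 60 degrees. Seated (dish on the frame), its origin is 65 mm above the canister's.
- spout_tip (a point): Tip of the pouring lid's spout, a bar 10 mm wide and 9 mm tall at plug level, 54 mm from the lid's axis on its -x side, 5.5 mm above its origin.
- nest (a point): Point on the pouring lid's axis, 22 mm above its origin, where the nested cover's origin is. The dish can be gripped from above across two facing walls (62 mm) with the TCP 34 mm above the lid's origin: the cover does not stick out past the walls, and the fingertips stay above the canister's top.
- cover: Wooden cover (outer lid), 0.08 kg: bevelled square plug 51 x 51 mm, 18 mm deep, loose in the pouring lid's dish (2 mm play each side, no catch); above it a plate 60 x 60 mm, 6 mm thick, resting on the dish's rim; then a round knob, top 54 mm above the origin. Origin: centre of the plug's underside, z up; nested, it is 22 mm above the pouring lid's.
- knob (a point): Middle of the cover's knob, on its axis, 42 mm above the cover's origin; the knob is 22 mm across from 11 mm below this point to 9 mm above it and can be gripped from above in any direction.
- salt_shaker: Bystander: upright clear glass salt shaker with grey cap, 44 x 44 x 90 mm, near the middle. Origin: centre of its underside.
- matchbox: Bystander: closed matchbox lying flat, 53 x 36 x 15 mm, near the front edge. Origin: centre of its underside.
- coffee_scoop: Bystander: small measuring scoop with short handle, 119 x 45 x 30 mm, lying behind the middle. Origin: centre of its underside.
- mug_white: Bystander: white mug with one handle, 86 x 119 x 107 mm, on the right. Origin: centre of its underside.
- tea_glass: Bystander: empty clear tumbler, 80 mm across, 88 mm tall, on the left. Origin: centre of its underside.
- tea_box: Bystander: closed tea carton, 60 x 115 x 73 mm, on the left. Origin: centre of its underside.
Mind the look-alikes: they are no part of the job. Of the things shaped like the cover, the wooden one is meant. What is shaped like the pouring_lid but turquoise is not meant.

How it is judged:
By the outcome, as a careful person would: the job done as asked, in the order asked, and still so for the second after the job is handed in, while the arm keeps its last pose, push and grip.
It also fails if it takes over 50 s, if anything falls off the work surface, if the arm or the gripper's body presses on something with over 40 N, if the wrist force passes 120 N, or if a joint passes its speed limit or range.

## Working session

There is one attempt and no reset: what is moved stays moved. The work goes in short steps, Python scripts to look and compute and a tool call to move; the robot and the scene stay as the last step left them, time stands still between calls to the robot, and variables do not carry over. Pictures are saved under pics/ and viewed, at most 10 in all, crops included, and the job is handed in when it is done.

Besides the shell and the picture viewer there is one more tool, called after "Emit:" as name(argument=value, ...) on one line, values as JSON. jog_arm: Moves the arm, as the interface text tells. Its arguments: {"type":"object","properties":{"plan":{"type":"string"},"grip_force":{"type":"number"}},"required":["plan"]}

```bash
mkdir -p pics
cat > h.py <<'E'
import numpy as np, cv2
from rig import env, imaging, job, models
def snap(cam,fn=None):
    im=imaging.get_image(cam)
    if fn: cv2.imwrite('pics/'+fn,im['pixels'][:,:,::-1])
    return im
def cloud(im):
    h,w=im['depth'].shape; f=h/2/np.tan(np.radians(im['fov_y']/2))
    v,u=np.mgrid[:h,:w]; z=im['depth']
    P=np.stack([(u-im['cx'])/f*z,(v-im['cy'])/f*z,z],-1)
    T=im['world_from_camera']; P=P@T[:3,:3].T+T[:3,3]; P[z==0]=np.nan
    return P
def ray_at(im,uv,z):
    h=400; f=h/2/np.tan(np.radians(im['fov_y']/2)); T=im['world_from_camera']
    d=T[:3,:3]@np.array([(uv[0]-im['cx'])/f,(uv[1]-im['cy'])/f,1]); o=T[:3,3]
    return o+d*(z-o[2])/d[2]
E
python3 - <<'E'
from h import *
s=env.observe(); print(s['time_s'],s['position'],s['tool_rot'])
for c in ('side','top'):
    im=snap(c,c+'0.png'); P=cloud(im); print(c,im['world_from_camera'].round(3).tolist(),im['fov_y'],im['cx'],im['cy'])
    np.savez('/tmp/'+c+'0.npz',P=P,rgb=im['pixels'])
    for q in ('canister','pouring_lid','cover'):
        for o in models.outline_of(c,q): 
            print(q,round(o['confidence'],2),np.round(o['bbox']),np.nanmedian(P[o['region']],0).round(3),np.nanmax(P[o['region']][:,2]).round(3))
    for q,z in (('notch',.07),('spout_tip',.0055),('knob',.064),('nest',.022)):
        for o in models.tip_of(c,q): print(q,round(o['confidence'],2),np.round(o['at'],1),ray_at(im,o['at'],z).round(4))
E
```

```text
0.0 [0.17275792 0.5218751  0.24940936] [[-9.49296034e-01  3.14382685e-01 -7.53494087e-04]
 [ 3.14383429e-01  9.49295235e-01 -1.27140071e-03]
 [ 3.15581977e-04 -1.44382171e-03 -9.99998908e-01]]
side [[0.727, -0.3, 0.618, -0.094], [-0.687, -0.287, 0.668, -0.696], [-0.023, -0.91, -0.414, 0.489], [0.0, 0.0, 0.0, 1.0]] 57.99994527324204 309.23284394748373 198.2442465408594
canister 0.91 [263. 199.  45.  39.] [0.456 0.092 0.05 ] 0.076
pouring_lid 0.79 [472. 231.  33.  26.] [ 0.754 -0.398  0.027] 0.041
pouring_lid 0.71 [326. 250.  36.  13.] [ 0.438 -0.191  0.022] 0.04
cover 0.91 [334. 232.  26.  18.] [ 0.453 -0.179  0.046] 0.077
cover 0.91 [396. 244.  29.  26.] [ 0.552 -0.29   0.023] 0.055
cover 0.72 [357. 272.  31.  25.] [ 0.408 -0.3    0.023] 0.055
notch 0.71 [243.9 195.3] [0.4157 0.1313 0.07  ]
spout_tip 0.62 [489.6 232.2] [ 0.8085 -0.4143  0.0055]
spout_tip 0.59 [306.8 250.3] [ 0.4122 -0.1362  0.0055]
spout_tip 0.29 [245.1 195.4] [0.4963 0.255  0.0055]
spout_tip 0.23 [329.4 251.5] [ 0.4473 -0.1794  0.0055]
knob 0.95 [353.5 260.3] [ 0.3928 -0.2998  0.064 ]
knob 0.75 [330.1 225.9] [ 0.464
[... 486 characters left out ...]
_lid 0.47 [365. 246.  15.  10.] [ 0.437 -0.18   0.029] 0.046
cover 0.83 [396. 253.  20.  15.] [ 0.41  -0.286  0.025] 0.066
cover 0.59 [363. 235.  24.  18.] [ 0.458 -0.17   0.048] 0.081
cover 0.59 [391. 218.  21.  19.] [ 0.557 -0.28   0.026] 0.063
notch 0.94 [277.3 235.7] [0.4337 0.1361 0.07  ]
spout_tip 0.66 [352.8 250.4] [ 0.4225 -0.1376  0.0055]
spout_tip 0.51 [422.3 171.5] [ 0.7934 -0.4098  0.0055]
knob 0.78 [390.  214.7] [ 0.5467 -0.269   0.064 ]
knob 0.76 [361.5 229.9] [ 0.477  -0.1651  0.064 ]
knob 0.73 [316.3 263.2] [ 0.3359 -0.0099  0.064 ]
knob 0.53 [211.9 207.7] [0.5423 0.3937 0.064 ]
knob 0.5 [395.6 247.2] [ 0.4133 -0.2862  0.064 ]
nest 0.69 [418.  175.9] [ 0.7586 -0.3883  0.022 ]
```

Run:
```python
import cv2
a=cv2.imread('pics/side0.png');b=cv2.imread('pics/top0.png')
cv2.imwrite('pics/c_side.png',cv2.resize(a[150:310,220:520],None,fx=2.6,fy=2.6,interpolation=cv2.INTER_CUBIC))
cv2.imwrite('pics/c_top.png',cv2.resize(b[150:300,190:440],None,fx=3.2,fy=3.2,interpolation=cv2.INTER_CUBIC))
```

```text
(no output)
```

View pics/c_side.png

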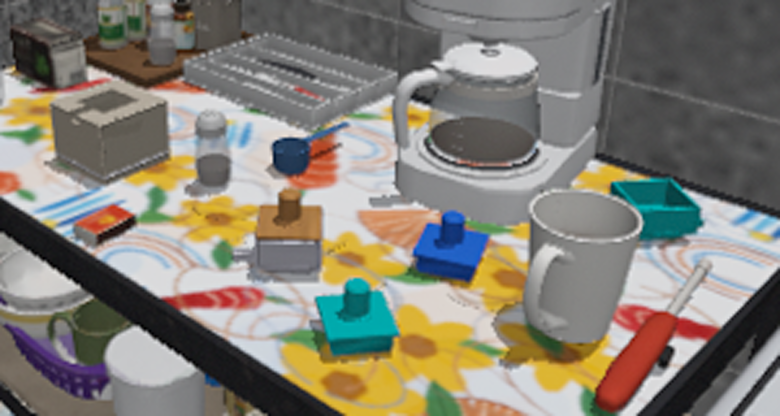

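View pics/c_top.png

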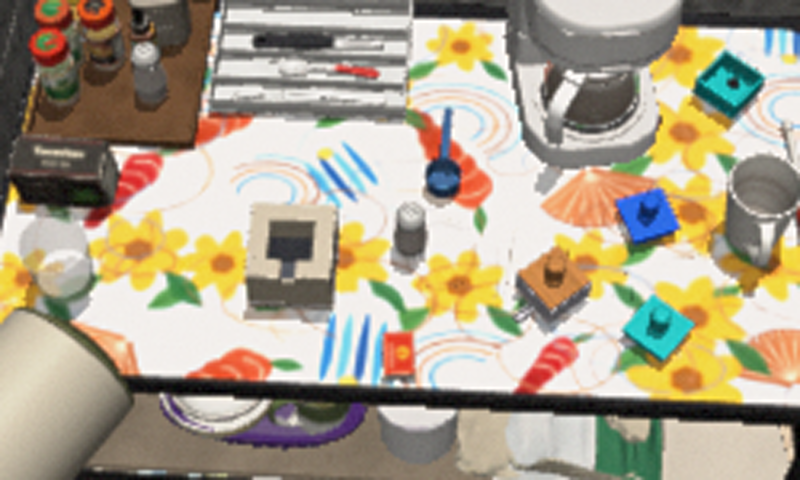

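```bash
cat > meas.py <<'E'
from h import *
from scipy.optimize import minimize
def sq(P,c0,zr,side,rad=.09,hole=0,ymax=None):
    m=(np.abs(P[...,2]-np.mean(zr))<(zr[1]-zr[0])/2)&(np.hypot(P[...,0]-c0[0],P[...,1]-c0[1])<rad)
    Q=P[m][:,:2]
    # best square of known side: cover all points, minimise overshoot
    def cost(p):
        c,s=np.cos(p[2]),np.sin(p[2]); L=(Q-p[:2])@np.array([[c,-s],[s,c]])
        d=np.abs(L)-side/2
        out=np.clip(d,0,None)
        # empty strips: quantile of extremes
        e=[np.quantile(L[:,0],.99)-side/2,-np.quantile(L[:,0],.01)-side/2,np.quantile(L[:,1],.99)-side/2,-np.quantile(L[:,1],.01)-side/2]
        return out.sum()/len(Q)*20+np.abs(e).sum()
    best=min((minimize(cost,[*Q.mean(0),a],method='Nelder-Mead',options=dict(initial_simplex=np.array([[*Q.mean(0),a]]*4)+np.vstack([np.zeros(3),np.diag([.006,.006,.2])]))) for a in np.radians([-40,-20,0,20,40])),key=lambda r:r.fun)
    r=cv2.minAreaRect((Q*1000).astype(np.float32))
    return best.x[:2].round(4),np.degrees(best.x[2]).round(1),round(best.fun,4),len(Q),'rect',np.round(r[0],1),np.round(r[1],1),round(r[2],1),'z',np.median(P[m][:,2]).round(4)
E
python3 - <<'E'
from meas import *
for c in ('side','top'):
    P=np.load(f'/tmp/{c}0.npz')['P']
    print(c)
    print(' can',sq(P,(.475,.13),(.069,.083),.096))
    print(' plate',sq(P,(.465,-.165),(.041,.054),.060,.06))
    m=(P[...,2]>.060)&(np.hypot(P[...,0]-.465,P[...,1]+.165)<.05); print(' knob',m.sum(),np.nanmean(P[m],0).round(4),P[m].min(0).round(3),P[m].max(0).round(3))
    m=(P[...,2]>.085)&(P[...,2]<.1)&(np.hypot(P[...,0]-.52,P[...,1])<.08); print(' shaker',m.sum(),np.nanmean(P[m],0).round(4))
E
```

```text
side
 can (array([0.4741, 0.1256]), np.float64(0.4), np.float64(0.0044), 389, 'rect', array([474.4, 127.8]), array([ 98.6, 104.1]), 0.1, 'z', np.float64(0.0739))
 plate (array([ 0.4596, -0.1735]), np.float64(38.2), np.float64(0.0012), 294, 'rect', array([ 459.2, -172.9]), array([60.9, 58.5]), 41.8, 'z', np.float64(0.0454))
 knob 72 [ 0.4565 -0.1758  0.0703] [ 0.448 -0.184  0.061] [ 0.468 -0.164  0.077]
 shaker 28 [ 0.5102 -0.0093  0.087 ]
top
 can (array([0.4754, 0.1287]), np.float64(0.5), np.float64(0.0045), 431, 'rect', array([475.1, 129. ]), array([ 97.9, 103. ]), 89.8, 'z', np.float64(0.0759))
 plate (array([ 0.4596, -0.1704]), np.float64(40.3), np.float64(0.0046), 190, 'rect', array([ 459.2, -170.8]), array([62.8, 64.4]), 42.7, 'z', np.float64(0.0472))
 knob 35 [ 0.4589 -0.1712  0.0732] [ 0.45  -0.182  0.06 ] [ 0.473 -0.162  0.081]
 shaker 36 [ 0.511  -0.0057  0.09  ]
```

Run:
```python
from meas import *
for c in ('side','top'):
    P=np.load(f'/tmp/{c}0.npz')['P']; D=P[...,:2]-np.array([.4596,-.172])
    near=np.hypot(D[...,0],D[...,1])<.07
    m=near&(P[...,2]>.014)&(P[...,2]<.037)
    a=np.radians(-50); X=D@[np.cos(a),np.sin(a)]; Y=D@[-np.sin(a),np.cos(a)]
    for n,k in (('-x',m&(X<-.022)&(X>-.04)&(np.abs(Y)<.027)),('-y',m&(Y<-.022)&(Y>-.04)&(np.abs(X)<.027)),('+y',m&(Y>.022)&(Y<.04)&(np.abs(X)<.027))):
        if k.sum()>8:
            pts=D[k].astype(np.float32); l=cv2.fitLine(pts,cv2.DIST_HUBER,0,.001,.001).ravel()
            print(c,n,k.sum(),'dir',np.degrees(np.arctan2(l[1],l[0])).round(1),'X',X[k].mean().round(4),'Y',Y[k].mean().round(4))
    k=(P[...,2]>.004)&(P[...,2]<.015)&near&(X<-.036); print(c,'spout',k.sum(),np.c_[X[k],Y[k],P[k][:,2]].round(4).tolist()[:25])
    # canister slot: points inside the mouth region below top
    E=P[...,:2]-np.array([.475,.127]); k=(P[...,2]<.066)&(E[...,0]<-.028)&(E[...,0]>-.046)&(np.abs(E[...,1])<.03)
    print(c,'slot',k.sum(),E[k].round(4).tolist()[:25])
    k=(P[...,2]>.07)&(P[...,2]<.082)&(np.abs(E[...,0])<.06)&(np.abs(E[...,1])<.06)
    f=k&(E[...,0]<-.028)&(E[...,0]>-.044); y=np.sort(E[f][:,1]); g=np.diff(y); i=g.argmax(); print(c,'gap y',y[[i,i+1]].round(4), 'top x range',E[k][:,0].min().round(4),E[k][:,0].max().round(4),'y',E[k][:,1].min().round(4),E[k][:,1].max().round(4))
    # mouth
    f=k&(np.abs(E[...,1])<.02); x=np.sort(E[f][:,0]); g=np.diff(x); i=g.argmax(); print('mouth x',x[[i,i+1]].round(4))
    f=k&(np.abs(E[...,0]-.005)<.012); x=np.sort(E[f][:,1]); g=np.diff(x); i=g.argmax(); print('mouth y',x[[i,i+1]].round(4))
```

```text
side -y 191 dir -48.9 X -0.0001 Y -0.03
side spout 24 [[-0.052, 0.004, 0.0074], [-0.0492, 0.0024, 0.0085], [-0.0465, 0.0002, 0.01], [-0.0444, 0.0042, 0.0076], [-0.0417, 0.0018, 0.0092], [-0.0393, 0.0032, 0.0085], [-0.0366, 0.0012, 0.0099], [-0.051, -0.0036, 0.0093], [-0.0486, -0.0035, 0.0093], [-0.0465, -0.0003, 0.0075], [-0.0436, -0.0032, 0.0094], [-0.0412, -0.0027, 0.0092], [-0.039, 0.0002, 0.0075], [-0.0368, 0.0031, 0.0058], [-0.0508, -0.0058, 0.0078], [-0.0489, -0.0014, 0.0051], [-0.0457, -0.0067, 0.0086], [-0.0434, -0.0051, 0.0077], [-0.041, -0.0044, 0.0074], [-0.0385, -0.0047, 0.0077], [-0.0361, -0.0044, 0.0077], [-0.046, -0.0054, 0.0049], [-0.0411, -0.0041, 0.0043], [-0.0362, -0.0039, 0.0044]]
side slot 108 [[-0.0375, 0.0109], [-0.0438, 0.007], [-0.0396, 0.0081], [-0.0434, 0.0081], [-0.0432, -0.0017], [-0.0454, -0.0204], [-0.0458, -0.0047], [-0.0457, -0.0202], [-0.046, -0.0098], [-0.046, -0.0249], [-0.0454, -0.0174], [-0.046, 0.0036], [-0.0457, 0.0051], [-0.046, -0.0214], [-0.0449, -0.0241], [-0.0453, -0.0189], [-0.0457, -0.0289], [-0.045, -0.0269], [-0.0413, 0.0117], [-0.0371
[... 908 characters left out ...]
, [-0.0413, -0.0022, 0.0077], [-0.0371, -0.003, 0.0041], [-0.0666, 0.013, 0.0056]]
top slot 120 [[-0.0437, 0.0213], [-0.0431, 0.0179], [-0.0443, 0.0103], [-0.0439, 0.0031], [-0.0431, -0.0003], [-0.0409, -0.0035], [-0.0419, -0.0183], [-0.0458, 0.0251], [-0.0455, 0.0215], [-0.0401, 0.0083], [-0.0427, 0.004], [-0.045, -0.0002], [-0.0436, -0.0108], [-0.0455, -0.0186], [-0.0447, -0.0293], [-0.0457, 0.0295], [-0.0445, 0.0078], [-0.0458, 0.0038], [-0.0423, -0.0137], [-0.0457, -0.0181], [-0.04, -0.0242], [-0.0457, 0.0191], [-0.0445, 0.0157], [-0.0457, 0.0118], [-0.0458, 0.0081]]
top gap y [-0.0079  0.0101] top x range -0.0514 0.0517 y -0.047 0.0509
mouth x [-0.0252  0.023 ]
mouth y [-0.025   0.0278]
```

Candidates in the side picture: wooden set (331,240), blue cover (396,244), turquoise cover (357,272), turquoise lid (472,231). The wooden cover in the steel dish at (331,240) is the one meant. The crop shows the spout pointing lower left, shaker between the set and the canister, and the canister's slot facing the robot.

Emit:
jog_arm(plan="0 0 0 -2.45 -2.84 0.35 0;0 0 0 -2.45 -2.84 0.35 0;0 0 0 -2.45 -2.84 0.35 0;0 0 0 -2.45 -2.84 0.35 0;0 0 0 -2.45 -2.84 0.35 0;0 0 0 -2.45 -2.84 0.35 0;0 0 0 -2.45 -2.84 0.35 0;0 0 0 -2.45 -2.84 0.35 0;0 0 0 -2.45 -2.84 0.35 0;0 0 0 -2.45 -2.84 0.35 0")

```text
time_s: 1.63
position: [0.3164, 0.1738, 0.2151]
tool_rot: [[-0.949, 0.314, 0.001], [0.314, 0.949, 0.0], [-0.001, 0.0, -1.0]]
ft_force: [1.5, -0.1, -0.3]
grip_width: 0.0855
gripper_force: 0.0
```

Emit:
jog_arm(plan="0 0 0 -2.45 -2.84 0.35 0;0 0 0 -2.45 -2.84 0.35 0;0 0 0 -2.45 -2.84 0.35 0;0 0 0 -2.45 -2.84 0.35 0;0 0 0 -2.45 -2.84 0.35 0;0 0 0 -2.45 -2.84 0.35 0;0 0 0 -2.45 -2.84 0.35 0;0 0 0 -2.45 -2.84 0.35 0;0 0 0 -2.45 -2.84 0.35 0;0 0 0 -2.45 -2.84 0.35 0")

```text
time_s: 2.47
position: [0.4599, -0.1732, 0.1799]
tool_rot: [[-0.949, 0.315, 0.0], [0.315, 0.949, -0.0], [-0.0, -0.0, -1.0]]
ft_force: [1.2, 1.1, 0.7]
grip_width: 0.0855
gripper_force: 0.0
```

Emit:
jog_arm(plan="0 0 6.2 0 0 0 0;0 0 6.2 0 0 0 0;0 0 6.2 0 0 0 0;0 0 6.2 0 0 0 0;0 0 6.2 0 0 0 0;0 0 0 0 0 0 0;0 0 0 0 0 0 0")

```text
time_s: 3.05
position: [0.4595, -0.1712, 0.1801]
tool_rot: [[-0.654, 0.756, 0.0], [0.756, 0.654, -0.0], [-0.0, 0.0, -1.0]]
ft_force: [-0.6, -0.6, 0.0]
grip_width: 0.0854
gripper_force: 0.0
```

```bash
cat > go.py <<'E'
import sys
from h import *
def go(t,yawy):
    s=env.observe(); R=s['tool_rot']; p=s['position']
    d=R.T@(np.array(t)-p)*100
    y=np.degrees(np.arctan2(R[1,1],R[0,1])); e=(yawy-y+90)%180-90
    print('t',round(s['time_s'],2),'p',p.round(4),'yawY',y.round(2),'tilt',R[:2,2].round(4),'shift cm',d.round(2),'rz',-e.round(2),'F',s['ft_force'].round(1),'w',round(s['grip_width'],4),'gf',round(s['gripper_force'],1))
if __name__=='__main__': go([float(a) for a in sys.argv[1:4]],float(sys.argv[4]))
E
python3 go.py .4596 -.172 .034 40.7; python3 -c "
from h import *;print(env.observe()['q'])"
```

```text
t 3.05 p [ 0.4595 -0.1712  0.1801] yawY 40.86 tilt [ 0.0002 -0.0001] shift cm [-0.07 -0.05 14.61] rz 0.16 F [-0.6 -0.6  0. ] w 0.0854 gf 0.0
[-3.42911028e+01  1.97596602e+01  9.02258154e+01  8.19708074e-04
  7.00041973e+01 -7.51537673e+01]
```

Emit:
jog_arm(plan="0 0 0.2 -0.07 -0.05 3 0;0 0 0 0 0 3 0;0 0 0 0 0 3 0;0 0 0 0 0 3 0;0 0 0 0 0 1.5 0;0 0 0 0 0 0.7 0;0 0 0 0 0 0.41 0;0 0 0 0 0 0 0", grip_force=40)

```text
time_s: 3.72
position: [0.4597, -0.1721, 0.0339]
tool_rot: [[-0.65, 0.76, 0.0], [0.76, 0.65, -0.0], [-0.0, -0.0, -1.0]]
ft_force: [-0.7, -0.9, 0.2]
grip_width: 0.0854
gripper_force: 0.0
```

Emit:
jog_arm(plan="0 0 0 0 0 0 40;0 0 0 0 0 0 60;0 0 0 0 0 0 80;0 0 0 0 0 0 110;0 0 0 0 0 0 150;0 0 0 0 0 0 255;0 0 0 0 0 0 255;0 0 0 0 0 0 255")

```text
time_s: 4.38
position: [0.4602, -0.1723, 0.0352]
tool_rot: [[-0.649, 0.76, 0.002], [0.76, 0.649, -0.001], [-0.003, 0.001, -1.0]]
ft_force: [-0.2, 0.6, 5.5]
grip_width: 0.061
gripper_force: 43.9
```

Emit:
jog_arm(plan="0 0 0 0 0 -0.3 255;0 0 0 0 0 -0.6 255;0 0 0 0 0 -1.2 255;0 0 0 0 0 -2 255;0 0 0 0 0 -2 255;0 0 0 0 0 -2 255;0 0 0 0 0 -2 255;0 0 0 0 0 -1.5 255;0 0 0 0 0 -0.6 255;0 0 0 0 0 0 255")

```text
time_s: 5.22
position: [0.4599, -0.1722, 0.1573]
tool_rot: [[-0.649, 0.761, 0.002], [0.761, 0.649, -0.002], [-0.003, 0.001, -1.0]]
ft_force: [1.0, 0.3, -1.9]
grip_width: 0.0614
gripper_force: 44.3
```

```bash
python3 go.py .475 .127 .16 90.4
python3 - <<'E'
from meas import *
s=env.observe()['position']
for c in ('side','top'):
    im=snap(c,c+'1.png'); P=cloud(im); D=P[...,:2]-s[:2]; dz=s[2]-.034
    a=np.radians(-49.3); X=D@[np.cos(a),np.sin(a)]; Y=D@[-np.sin(a),np.cos(a)]; Z=P[...,2]-dz
    k=(np.abs(X)<.06)&(np.abs(Y)<.06)
    for z0,z1 in ((-.004,.004),(.004,.012),(.012,.02),(.02,.03),(.03,.041)):
        m=k&(Z>z0)&(Z<z1); print(c,z0,m.sum(),[np.quantile(q[m],[.02,.5,.98]).round(4).tolist() for q in (X,Y)] if m.sum()>4 else '')
a=cv2.imread('pics/side1.png')
cv2.imwrite('pics/s1c.png',cv2.resize(a[110:270,240:440],None,fx=3.6,fy=3.6,interpolation=cv2.INTER_CUBIC))
E
```

```text
t 5.22 p [ 0.4599 -0.1722  0.1573] yawY 40.49 tilt [ 0.0023 -0.0016] shift cm [21.77 20.57 -0.31] rz -49.91 F [ 1.   0.3 -1.9] w 0.0614 gf 44.3
side -0.004 53 [[-0.0509, -0.0078, 0.0217], [-0.0256, -0.0223, -0.0039]]
side 0.004 76 [[-0.0524, -0.0141, 0.0285], [-0.034, -0.0305, 0.0029]]
side 0.012 75 [[-0.0298, -0.0005, 0.0307], [-0.0333, -0.0318, -0.0292]]
side 0.02 104 [[-0.0297, 0.0008, 0.0305], [-0.0436, -0.0326, -0.0298]]
side 0.03 128 [[-0.0296, 0.0022, 0.0303], [-0.0466, -0.0323, -0.0282]]
top -0.004 11 [[-0.0521, -0.0428, -0.0293], [-0.0047, 0.0004, 0.0051]]
top 0.004 21 [[-0.0534, -0.0353, -0.0121], [-0.0305, -0.0023, 0.0303]]
top 0.012 22 [[-0.0479, -0.0305, -0.0135], [-0.0313, -0.0091, 0.0203]]
top 0.02 30 [[-0.0339, -0.0302, -0.0079], [-0.0378, -0.0177, 0.0257]]
top 0.03 62 [[-0.033, -0.0198, -0.0006], [-0.043, -0.0003, 0.0358]]
```

View pics/s1c.png

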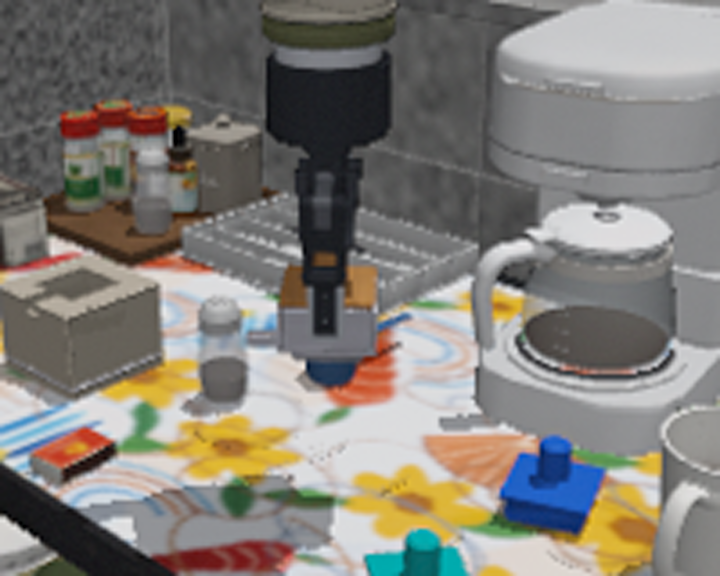

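Emit:
jog_arm(plan="0 0 0 0.55 0.52 -0.2 255;0 0 0 1.1 1.05 0 255;0 0 0 1.84 1.74 0 255;0 0 0 1.84 1.74 0 255;0 0 0 1.84 1.74 0 255;0 0 0 1.84 1.74 0 255;0 0 0 1.84 1.74 0 255;0 0 0 1.84 1.74 0 255;0 0 0 1.84 1.74 0 255;0 0 0 1.84 1.74 0 255")

```text
time_s: 6.15
position: [0.4704, 0.0548, 0.1572]
tool_rot: [[-0.649, 0.761, -0.002], [0.761, 0.649, 0.0], [0.002, -0.001, -1.0]]
ft_force: [-0.7, -0.4, -0.8]
grip_width: 0.0611
gripper_force: 44.2
```

Emit:
jog_arm(plan="0 0 0 1.84 1.74 0 255;0 0 0 1.84 1.74 0 255;0 0 0 1.1 1.05 0 255;0 0 0 0.55 0.52 0 255;0 0 -3 0 0 0 255;0 0 -5 0 0 0 255;0 0 -6 0 0 0 255;0 0 -6 0 0 0 255;0 0 -6 0 0 0 255;0 0 -6 0 0 0 255")

```text
time_s: 6.98
position: [0.4745, 0.1261, 0.1573]
tool_rot: [[-0.955, 0.297, -0.002], [0.297, 0.955, -0.0], [0.001, -0.001, -1.0]]
ft_force: [0.8, -0.3, -1.9]
grip_width: 0.061
gripper_force: 44.2
```

Emit:
jog_arm(plan="0 0 -6 0 0 0 255;0 0 -6 0 0 0 255;0 0 -4 0 0 0 255;0 0 -1.9 0 0 0 255;0 0 0 0 0 0 255;0 0 0 0 0 0 255")

```text
time_s: 7.48
position: [0.4747, 0.1262, 0.1575]
tool_rot: [[-1.0, -0.005, -0.001], [-0.005, 1.0, -0.0], [0.001, -0.0, -1.0]]
ft_force: [-0.1, -0.2, -1.4]
grip_width: 0.0611
gripper_force: 44.2
```

```bash
python3 go.py .4745 .1272 .12 90.4
```

```text
t 7.48 p [0.4747 0.1262 0.1575] yawY 90.29 tilt [-0.0011 -0.0001] shift cm [0.01 0.1  3.75] rz -0.11 F [-0.1 -0.2 -1.4] w 0.0611 gf 44.2
```

Emit:
jog_arm(plan="0 0 0 0.01 0.1 0.8 255;0 0 0 0 0 1.2 255;0 0 0 0 0 0.8 255;0 0 0 0 0 0.4 255;0 0 0 0 0 0 255;0 0 0 0 0 0 255")

```text
time_s: 7.98
position: [0.4749, 0.1274, 0.1258]
tool_rot: [[-1.0, -0.006, -0.0], [-0.006, 1.0, -0.0], [0.0, -0.0, -1.0]]
ft_force: [-0.2, -0.2, -2.8]
grip_width: 0.0612
gripper_force: 44.2
```

```bash
python3 go.py .4745 .1272 .1 90.4
python3 - <<'E'
from meas import *
s=env.observe()['position']; o=s-[0,0,.0352]
q=lambda v:np.quantile(v,[.02,.5,.98]).round(4).tolist() if len(v)>4 else len(v)
for c in ('side','top'):
    im=snap(c,c+'2.png'); P=cloud(im); D=P-o; X,Y,Z=D[...,0],D[...,1],D[...,2]
    k=(np.abs(X)<.065)&(np.abs(Y)<.065)
    m=k&(Z>.014)&(Z<.036); a=m&(Y<-.02)&(Y>-.037)&(np.abs(X)<.045); print(c,'lid -y wall: X',q(X[a]),'Y',q(Y[a])); a=m&(X<-.024)&(X>-.036)&(np.abs(Y)<.028); print(' -x wall X',q(X[a]),'Y',q(Y[a]))
    a=k&(Z>-.001)&(Z<.0105)&(X<-.037); print(' spout X',q(X[a]),'Y',q(Y[a]))
    m=k&(P[...,2]<.066)&(P[...,2]>.01); a=m&(Y<-.04)&(Y>-.056); print(' can -y X',q(X[a]),'Y',q(Y[a])); a=m&(X<-.044)&(X>-.056)&(np.abs(Y)<.044); print(' can -x X',q(X[a]),'Y',q(Y[a]))
    a=k&(abs(P[...,2]-.075)<.005); print(' can top X',q(X[a]),'Y',q(Y[a]))
    a=a&(X<-.03)&(X>-.046);y=np.sort(Y[a]);print(' gap',[(y[i].round(4),y[i+1].round(4)) for i in np.diff(y).argsort()[-2:]] if len(y)>3 else '')
a=cv2.imread('pics/side2.png');b=cv2.imread('pics/top2.png')
f=lambda i:cv2.resize(i,(396,460),interpolation=cv2.INTER_CUBIC)
cv2.imwrite('pics/c2.png',np.hstack([f(a[150:250,220:306]),f(b[185:265,248:317])]))
E
```

```text
t 7.98 p [0.4749 0.1274 0.1258] yawY 90.36 tilt [-0.0004 -0.    ] shift cm [ 0.04 -0.02  2.58] rz -0.04 F [-0.2 -0.2 -2.8] w 0.0612 gf 44.2
side lid -y wall: X [-0.0327, -0.0158, 0.028] Y [-0.0364, -0.0317, -0.0218]
 -x wall X [-0.0343, -0.0319, -0.0299] Y [-0.0262, -0.0016, 0.0274]
 spout X [-0.0555, -0.0488, -0.0381] Y [-0.0079, -0.0053, 0.0036]
 can -y X [-0.0474, -0.0044, 0.0464] Y [-0.0511, -0.048, -0.0428]
 can -x X [-0.0495, -0.0476, -0.0452] Y [-0.0418, -0.0014, 0.0426]
 can top X [-0.0488, -0.0155, 0.0468] Y [-0.0499, -0.0259, 0.043]
 gap [(np.float64(-0.0319), np.float64(-0.0276)), (np.float64(-0.0085), np.float64(0.0062))]
top lid -y wall: X [-0.0326, -0.0286, -0.0049] Y [-0.0349, -0.0302, -0.0209]
 -x wall X [-0.035, -0.0303, -0.0283] Y [-0.0278, -0.0208, 0.0022]
 spout X [-0.0527, -0.0462, -0.0408] Y [-0.0035, 0.0005, 0.0039]
 can -y X [-0.0498, -0.0079, 0.0499] Y [-0.048, -0.0463, -0.0414]
 can -x X [-0.0506, -0.0461, -0.0441] Y [-0.0426, 0.004, 0.0414]
 can top X [-0.0496, -0.0295, 0.0265] Y [-0.0466, -0.0199, 0.047]
 gap [(np.float64(0.0448), np.float64(0.0488)), (np.float64(-0.0076), np.float64(0.0092))]
```

View pics/c2.png

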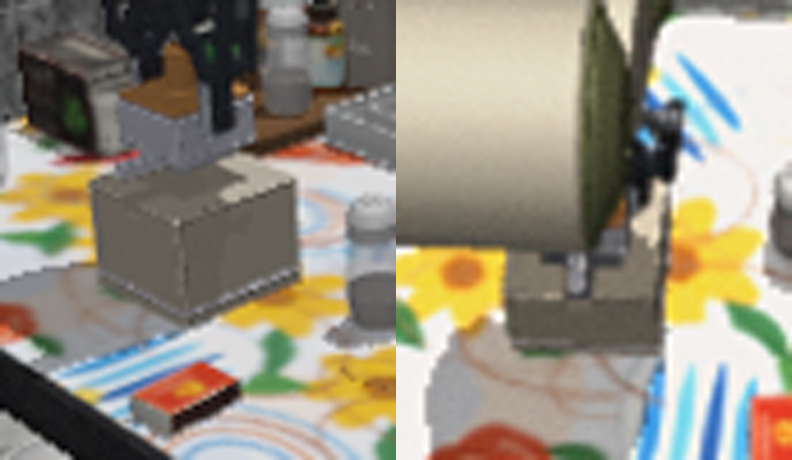

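Picture: set level above the canister, spout over the slot; both cameras agree on a remaining offset of about +1.2 mm x, +0.8 mm y.

Emit:
jog_arm(plan="0 0 0 -0.12 0.08 0.3 255;0 0 0 0 0 0.5 255;0 0 0 0 0 0.4 255;0 0 0 0 0 0.2 255;0 0 0 0 0 0.15 255;0 0 0 0 0 0.15 255;0 0 0 0 0 0.15 255;0 0 0 0 0 0 255")

```text
time_s: 8.75
position: [0.4759, 0.1282, 0.1072]
tool_rot: [[-1.0, -0.007, -0.0], [-0.007, 1.0, 0.0], [0.0, 0.0, -1.0]]
ft_force: [-1.1, 0.8, -1.5]
grip_width: 0.0613
gripper_force: 44.2
```

```bash
python3 go.py .476 .128 .1002 90.4
```

```text
t 8.75 p [0.4759 0.1282 0.1072] yawY 90.38 tilt [-0.0003  0.    ] shift cm [-0.01 -0.02  0.7 ] rz -0.02 F [-1.1  0.8 -1.5] w 0.0613 gf 44.2
```

Inside already by ~3 mm with no contact; continue gently.

Emit:
jog_arm(plan="0 0 0 0 0 0.12 255;0 0 0 0 0 0.12 255;0 0 0 0 0 0.12 255;0 0 0 0 0 0.1 255;0 0 0 0 0 0 255")

```text
time_s: 9.17
position: [0.476, 0.1282, 0.1026]
tool_rot: [[-1.0, -0.007, -0.0], [-0.007, 1.0, -0.0], [0.0, -0.0, -1.0]]
ft_force: [0.1, 0.1, -2.2]
grip_width: 0.0614
gripper_force: 44.2
```

Emit:
jog_arm(plan="0 0 0 0 0 0.1 255;0 0 0 0 0 0.08 255;0 0 0 0 0 0.06 255;0 0 0 0 0 0 255;0 0 0 0 0 0 255")

```text
time_s: 9.58
position: [0.476, 0.1282, 0.1004]
tool_rot: [[-1.0, -0.007, 0.0], [-0.007, 1.0, -0.0], [-0.0, -0.0, -1.0]]
ft_force: [-0.8, -0.8, -1.8]
grip_width: 0.0613
gripper_force: 44.2
```

Emit:
jog_arm(plan="0 0 0 0 0 0.05 255;0 0 0 0 0 0.05 255;0 0 0 0 0 0 255")

```text
time_s: 9.83
position: [0.476, 0.1282, 0.1002]
tool_rot: [[-1.0, -0.007, 0.001], [-0.007, 1.0, 0.0], [-0.001, 0.0, -1.0]]
ft_force: [-3.1, -1.6, 8.4]
grip_width: 0.0611
gripper_force: 45.3
```

Emit:
jog_arm(plan="0 0 0 0 0 0.05 255;0 0 0 0 0 0.03 255;0 0 0 0 0 0 255;0 0 0 0 0 0 255")

```text
time_s: 10.17
position: [0.4761, 0.1282, 0.1002]
tool_rot: [[-1.0, -0.007, 0.001], [-0.007, 1.0, -0.0], [-0.001, -0.0, -1.0]]
ft_force: [-6.1, -1.4, 16.5]
grip_width: 0.061
gripper_force: 46.5
```

Emit:
jog_arm(plan="0 0 0 0 0 -0.08 255;0 0 0 0 0 0 255;0 0 0 0 0 0 60;0 0 0 0 0 0 40;0 0 0 0 0 0 20;0 0 0 0 0 0 0;0 0 0 0 0 0 0;0 0 0 0 0 0 0", grip_force=20)

```text
time_s: 10.83
position: [0.476, 0.1282, 0.0993]
tool_rot: [[-1.0, -0.007, -0.0], [-0.007, 1.0, 0.0], [0.0, 0.0, -1.0]]
ft_force: [-0.8, -0.8, 0.5]
grip_width: 0.0856
gripper_force: 0.0
```

Emit:
jog_arm(plan="0 0 0 0 0 -0.3 0;0 0 0 0 0 -0.8 0;0 0 0 0 0 -2 0;0 0 0 0 0 -3 0;0 0 0 0 0 -3 0;0 0 0 0 0 -3 0;0 0 0 0 0 -3 0;0 0 0 -3 0 -1 0;0 0 0 -3 0 0 0;0 0 0 0 0 0 0")

```text
time_s: 11.67
position: [0.5396, 0.1282, 0.2614]
tool_rot: [[-1.0, -0.006, 0.004], [-0.006, 1.0, 0.0], [-0.004, -0.0, -1.0]]
ft_force: [-0.5, -0.9, -1.1]
grip_width: 0.0853
gripper_force: 0.0
```

```bash
python3 - <<'E'
from meas import *
q=lambda v:np.quantile(v,[.02,.5,.98]).round(4).tolist() if len(v)>4 else len(v)
for c in ('side','top'):
    im=snap(c,c+'3.png'); P=cloud(im); D=P-[.476,.128,0]; X,Y,Z=D[...,0],D[...,1],D[...,2]
    k=(np.abs(X)<.065)&(np.abs(Y)<.065)
    print(c,'plate',sq(P,(.476,.128),(.105,.118),.060,.05))
    a=k&(Z>.125)&(Z<.15)&(np.hypot(X,Y)<.03); print(' knob',a.sum(),q(D[a][:,0]),q(D[a][:,1]),q(Z[a]))
    a=k&(Z>.08)&(Z<.1); a1=a&(X<-.024)&(X>-.036)&(abs(Y)<.029);print(' -x wall X',q(X[a1]))
    a1=a&(Y<-.024)&(Y>-.036)&(abs(X)<.029);print(' -y wall Y',q(Y[a1]))
    a=k&(Z<.066)&(Z>.01); print(' can -y',q(Y[a&(Y<-.04)]),' -x',q(X[a&(X<-.044)&(abs(Y)<.044)]))
a=cv2.imread('pics/side3.png');b=cv2.imread('pics/top3.png')
f=lambda i:cv2.resize(i,(396,460),interpolation=cv2.INTER_CUBIC)
cv2.imwrite('pics/c3.png',np.hstack([f(a[150:250,220:306]),f(b[185:265,248:317])]))
E
python3 go.py .476 .128 .129 90.4
```

```text
side plate (array([0.4725, 0.1243]), np.float64(7.5), np.float64(0.0012), 166, 'rect', array([473.6, 124.6]), array([61.4, 59. ]), 0.4, 'z', np.float64(0.11))
 knob 47 [-0.0126, -0.0044, 0.0061] [-0.014, -0.0077, 0.0053] [0.1261, 0.1347, 0.1406]
 -x wall X [-0.0331, -0.0315, -0.0297]
 -y wall Y [-0.0348, -0.0317, -0.0284]
 can -y [-0.0515, -0.0486, -0.042]  -x [-0.0508, -0.0486, -0.0466]
top plate (array([0.4737, 0.0979]), np.float64(41.0), np.float64(0.0359), 22, 'rect', array([474.7, 100.3]), array([ 8.1, 59.8]), 84.5, 'z', np.float64(0.1122))
 knob 0 0 0 0
 -x wall X [-0.033, -0.0293, -0.0262]
 -y wall Y [-0.0347, -0.0303, -0.0295]
 can -y [-0.0525, -0.0471, -0.0402]  -x [-0.052, -0.0474, -0.0443]
t 11.77 p [0.5361 0.1285 0.2604] yawY 90.37 tilt [-0.0006  0.    ] shift cm [ 6.010e+00 -1.000e-02  1.315e+01] rz -0.03 F [-0.1  0.8  0.2] w 0.0851 gf 0.0
```

View pics/c3.png

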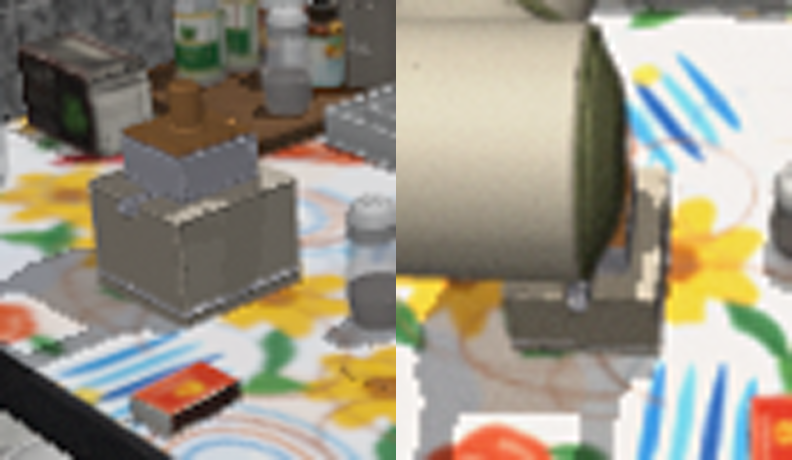

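Picture: lid fully seated with its spout in the slot, cover still nested. Now to the knob.

Emit:
jog_arm(plan="0 0 0 1.5 -0.1 0 0;0 0 0 3 0 0 0;0 0 0 1.6 0 1 0;0 0 0 0 0 3 0;0 0 0 0 0 3 0;0 0 0 0 0 3 0;0 0 0 0 0 1.5 0;0 0 0 0 0 0.8 0;0 0 0 0 0 0.5 0;0 0 0 0 0 0 0", grip_force=30)

```text
time_s: 12.6
position: [0.4747, 0.1272, 0.1325]
tool_rot: [[-1.0, -0.007, -0.0], [-0.007, 1.0, -0.0], [0.0, -0.0, -1.0]]
ft_force: [-0.2, 0.2, 0.2]
grip_width: 0.0854
gripper_force: 0.0
```

```bash
python3 go.py .475 .1275 .132 90.4
```

```text
t 12.6 p [0.4747 0.1272 0.1325] yawY 90.38 tilt [-0.0003 -0.    ] shift cm [-0.03  0.03  0.05] rz -0.02 F [-0.2  0.2  0.2] w 0.0854 gf 0.0
```

Emit:
jog_arm(plan="0 0 0 0 0 0 40;0 0 0 0 0 0 80;0 0 0 0 0 0 120;0 0 0 0 0 0 140;0 0 0 0 0 0 160;0 0 0 0 0 0 180;0 0 0 0 0 0 200;0 0 0 0 0 0 255;0 0 0 0 0 0 255;0 0 0 0 0 0 255")

```text
time_s: 13.43
position: [0.4751, 0.1272, 0.1327]
tool_rot: [[-1.0, -0.007, 0.0], [-0.007, 1.0, 0.0], [-0.0, 0.0, -1.0]]
ft_force: [-2.0, 0.1, 5.0]
grip_width: 0.0207
gripper_force: 29.5
```

Knob held (about 21 mm). Lift slowly straight up.

Emit:
jog_arm(plan="0 0 0 0 0 -0.1 255;0 0 0 0 0 -0.2 255;0 0 0 0 0 -0.3 255;0 0 0 0 0 -0.4 255;0 0 0 0 0 -0.4 255;0 0 0 0 0 -0.4 255;0 0 0 0 0 -0.4 255")

```text
time_s: 14.02
position: [0.4751, 0.1272, 0.1549]
tool_rot: [[-1.0, -0.007, 0.0], [-0.007, 1.0, -0.0], [-0.0, -0.0, -1.0]]
ft_force: [-0.4, -0.3, -0.8]
grip_width: 0.021
gripper_force: 29.4
```

Emit:
jog_arm(plan="0 0 0 0 0 -0.6 255;0 0 0 0 0 -1 255;0 0 0 0 0 -1.2 255;0 0 0 0 0 -1.2 255;0 0 0 0 0 -1.2 255;0 0 0 0 0 -1.2 255;0 0 0 0 0 -1 255;0 0 0 0 0 -0.4 255;0 0 0 0 0 0 255;0 0 0 0 0 0 255")

```text
time_s: 14.85
position: [0.4749, 0.1272, 0.2322]
tool_rot: [[-1.0, -0.007, -0.0], [-0.007, 1.0, -0.0], [0.0, -0.0, -1.0]]
ft_force: [1.0, -0.7, -0.5]
grip_width: 0.0211
gripper_force: 29.4
```

```bash
python3 go.py .475 .1275 .232 90.4
python3 - <<'E'
from meas import *
q=lambda v:np.quantile(v,[.02,.5,.98]).round(4).tolist() if len(v)>4 else len(v)
im=snap('side','side4.png'); P=cloud(im); D=P-[.476,.128,0]; X,Y,Z=D[...,0],D[...,1],D[...,2]
k=(np.abs(X)<.065)&(np.abs(Y)<.065)
a=k&(Z>.08)&(Z<.1); print('-x wall',q(X[a&(X<-.024)&(X>-.036)&(abs(Y)<.029)]),'-y',q(Y[a&(Y<-.024)&(Y>-.036)&(abs(X)<.029)]))
a=k&(Z>.09)&(Z<.125); print('rim z',q(Z[a]))
a=k&(Z<.066)&(Z>.01); print(' can -y',q(Y[a&(Y<-.04)]),' -x',q(X[a&(X<-.044)&(abs(Y)<.044)]))
cv2.imwrite('pics/c4.png',cv2.resize(cv2.imread('pics/side4.png')[110:280,200:400],None,fx=3.5,fy=3.5,interpolation=cv2.INTER_CUBIC))
E
```

```text
t 14.85 p [0.4749 0.1272 0.2322] yawY 90.38 tilt [-0.0002 -0.    ] shift cm [-0.01  0.03  0.02] rz -0.02 F [ 1.  -0.7 -0.5] w 0.0211 gf 29.4
-x wall [-0.0336, -0.0316, -0.03] -y [-0.0348, -0.0317, -0.0286]
rim z [0.0902, 0.0985, 0.1048]
 can -y [-0.0516, -0.0486, -0.0428]  -x [-0.0509, -0.0485, -0.0463]
```

View pics/c4.png

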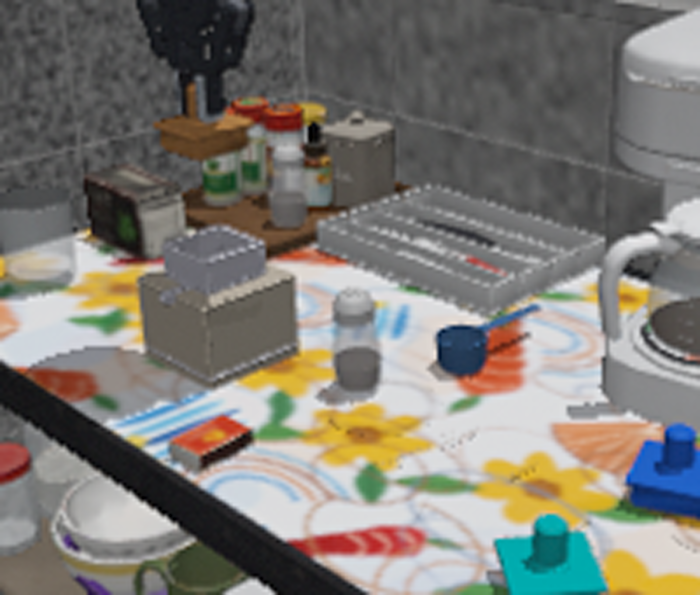

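The picture shows the cover level in the gripper, about 10 cm up. The pouring lid hasn't moved and is fully seated, with its spout in the slot.

```bash
python3 -c "
from rig import job; print(job.close_job())"
```

```text
the job is handed in; nothing more can be done
None
```

The pouring lid is seated on the canister with its spout in the slot, and the arm is holding the wooden cover level about 10 cm above it; I handed the job in at about 15 s of the 50 s limit.

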